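# Charged lantern off its dock

## Task

The orange work lantern has finished charging: lift it straight up off its charging dock and set it down gently, upright, in the middle of the round black pad with the yellow ring. Keep it upright on the way, and leave the blue lantern standing on its own dock.

Things in the scene. Friction and masses are not known exactly. Their poses are not given: they have to be found in the camera images.
- lantern_orange: orange lantern, loose, under 0.6 kg, 135 mm tall: foot 72 mm across, white light tube, cap (top at 85 mm), rigid black handle arched over it. Origin: centre of the foot's underside, z up. The handle's straight grip bar lies along y, its centre line 126 mm above the origin: 14 mm wide (x), 18 mm high, 66 mm between its end straps, 32 mm clear below. Pinch it across x from above.
- dock_orange: fixed round grey charging dock of the orange lantern, 116 mm in diameter, 28 mm high, with a small black lip (16 mm high) on the robot's side. Origin: centre of its underside, on the bench top. The lantern's foot stands in a shallow open recess, floor 18 mm above the bench, walls 10 mm high, about 8 mm of play all round; it lifts straight out.
- pad: round flat black rubber pad with a thin yellow ring near its edge, fixed on the bench, 130 mm in diameter, 6 mm thick. Origin: centre of its underside, on the bench top (its upper face is 6 mm above); z up. Note for the arm: the tall machine at the right of the work occupies y below -0.3 m from x = 0.35 m onward; swing in clear of it.
- lantern_blue: the bystander: a blue lantern of the same shape and size as the orange one, loose, standing in its own dock, which is like the orange lantern's; its handle's top is 153 mm above the bench, so carry the orange lantern over or round it. Origin: centre of its foot's underside, z up.

How it is judged (in metres and radians):
On the way:
1. the orange lantern is lifted clear of its dock, upright, in the gripper (height (world z) of lantern_orange above 0.045 m and angle between lantern_orange's own z axis and vertical below 0.35 rad and contact force between the fingers and lantern_orange above 0.5 N), for 0.1 s.
At the end, for the whole second after the job is handed in: The orange lantern stands upright (within 6 degrees) and at rest on the pad, its centre within 25 mm of the pad's centre; the blue lantern stands upright on its dock, within 20 mm of where it was (horizontal distance between lantern_orange and pad below 0.025 m and z of lantern_orange in the frame of pad between 0.003 and 0.01 m and angle between each of lantern_orange, lantern_blue's own z axis and vertical below 0.1 rad and linear speed of lantern_orange below 0.02 m/s and angular speed of lantern_orange below 0.2 rad/s and contact force between lantern_orange and pad above 0.5 N and distance of lantern_blue from where it was at the start of the episode below 0.02 m); the robot touches nothing.
It fails at once if the orange lantern is tipped more than 30 degrees (angle between lantern_orange's own z axis and vertical above 0.52 rad).
It fails at once if the orange lantern is let fall from more than about 20 mm (linear speed of lantern_orange above 0.6 m/s and contact force between the fingers and lantern_orange below 0.3 N).
It fails at once if the orange lantern is slammed on the pad (more than 60 N) (contact force between lantern_orange and pad above 60 N).
It fails at once if the blue lantern is pushed more than 20 mm or tipped (distance of lantern_blue from where it was at the start of the episode above 0.02 m or angle between lantern_blue's own z axis and vertical above 0.3 rad).
It also fails if it takes over 42 s, if anything falls off the work surface, if the arm or the gripper's body presses on something with over 40 N, if the wrist force passes 120 N, or if a joint passes its speed limit or range.

## Robot

A 6-joint arm with a two-finger parallel gripper is mounted at the origin on a cart in front of the work surface, level with it; the furniture and walls round the work are solid. World frame = base frame: x ahead of the robot, y to its left, z up, the work surface at z = 0. Lengths are in m, angles in degrees, forces in N, time in s.
With the tool pointing down it reaches from about 0.325 to 0.85 m from the base axis. Payload 15.5 kg.
Tool frame: the origin (TCP) lies at the very end of the fingers, on their centre line; the grasp point (between the pads) lies arm.grip_depth behind it (arm.grip_depth is the distance from the TCP to the grasp point, in m); z points along the fingers, y is the line along which they close (so a half turn about z gives the same grasp; the last joint's range is limited). The gripper opens to 91 mm and grips with 3 to 60 N. Pads are 32 mm wide; open, the fingers measure 118 mm over their backs; the gripper's body (76 mm by 178 mm) begins 60 mm behind the grasp point.
Start: joints at [60.476, 28.281, 77.091, -0, 74.628, -5.472], TCP at [0.255, 0.571, 0.189] pointing down, gripper open.
Joint ranges: [-166.48, 166.48], [-47.26, 123.95], [12.59, 153.08], [-70.14, 250.14], [6.76, 159.57], [-176.63, 176.63]. Speed limits (degrees/s): [108.29, 108.29, 147.25, 172.46, 172.46, 172.46].

## Interface

Orientations are given as a 3x3 rotation matrix whose columns are the frame's x, y, z axes.
In Python, from rig import arm, viewer gives the robot as it stands (arm), with the cameras (viewer). Calls block until the motion is done:
- arm.move_to(position, orientation): joint-space move of the TCP to a pose.
- arm.move_l(position, orientation=None, feed=0.15): straight line of the TCP; orientation=None keeps the orientation; feed is the mean speed in m/s.
- arm.move_joints(angles): joint-space move.
- arm.grip(opening): finger opening in m; the grip force is fixed at half the most; returns when the fingers have stopped.
- arm.sleep(seconds).
- arm.solve_ik(position, orientation): joint angles nearest the present ones, or None.
- viewer.snapshot(name): name is "scene" or "top" or "wrist"; returns the picture (420x560x3 uint8, red, green, blue); there is no depth.
- viewer.get_calibration(name): a dict with "intrinsics" (3x3 intrinsics, pixels), "k1" (the pictures are not rectified: a ray, as slopes to the right and down, at radius r is drawn at 1 + k1 r^2 times it, then the intrinsics apply), "cam_to_world" (4x4, takes a point from camera to world coordinates). Camera axes: x right, y down, z forward; pixel columns grow to the right and rows downward; lengths in m; the calibration is good to about 2 mm. A picture is of the moment at which its call begins: read the wrist's pose just before it. get_calibration takes no time and is no camera call; for the wrist camera it gives the pose at the moment of the call.
A pose or a line that the arm cannot do raises arm.Unreachable and nothing moves.
- arm.sign_off(): hands the job in; it is judged then, once.
Readings, each from a call of its own:
- arm.current_t(): time.
- arm.current_joint_positions(): joint angles.
- arm.current_dq(): joint speeds.
- arm.current_tau(): joint torques, N m.
- arm.current_ee_pos(): TCP position.
- arm.current_tool_rot(): TCP orientation.
- arm.current_force(): force on the tool from outside, world axes, zero at the start.
- arm.current_torque(): the same for the moment, N m.
- arm.current_width(): finger opening in m.
- arm.current_grasp_force(): force on a finger pad.
Only numpy, scipy, OpenCV 4.12 (cv2) and the standard library are available. Lean on these libraries where they do the work, as an engineer would, in place of code of your own. Each camera call takes 0.05 s, during which the arm holds its last target. There are 200 camera calls.

## Working session

There is one attempt and no reset: what is moved stays moved. The work goes in short steps, each a Python script; the robot and the scene stay as the last script left them, time stands still between calls to the robot, and variables do not carry over. Pictures are saved under pics/ and viewed, at most 10 in all, crops included, and the job is handed in when it is done.

```bash
mkdir -p pics
python3 - <<'E'
from rig import arm, viewer
import cv2,numpy as np
for n in("scene","top"):
    im=viewer.snapshot(n); cv2.imwrite(f"pics/{n}0.png",im[:,:,::-1]); c=viewer.get_calibration(n); print(n,np.round(c["cam_to_world"],3).tolist(),c["k1"],c["intrinsics"])
print(arm.grip_depth,arm.current_t(),np.round(arm.current_tool_rot(),3))
E
```

```text
scene [[0.768, -0.497, 0.404, 0.097], [-0.64, -0.599, 0.481, -0.347], [0.003, -0.628, -0.778, 0.865], [0.0, 0.0, 0.0, 1.0]] -0.030341202097775074 [[512.73141189   0.         278.9631002 ]
 [  0.         512.73141189 206.9038143 ]
 [  0.           0.           1.        ]]
top [[0.002, -0.995, 0.097, 0.417], [-1.0, 0.0, 0.019, 0.173], [-0.019, -0.097, -0.995, 0.988], [0.0, 0.0, 0.0, 1.0]] -0.006453114287682909 [[428.35211962   0.         277.5812585 ]
 [  0.         428.35211962 208.50316751]
 [  0.           0.           1.        ]]
0.0188 0.1 [[-0.913  0.408 -0.001]
 [ 0.408  0.913 -0.001]
 [ 0.    -0.001 -1.   ]]
```

View pics/scene0.png

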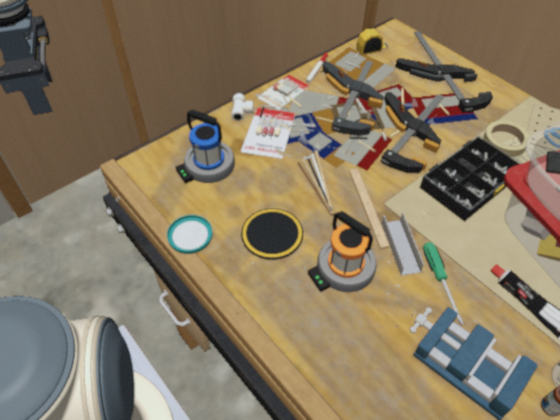

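View pics/top0.png

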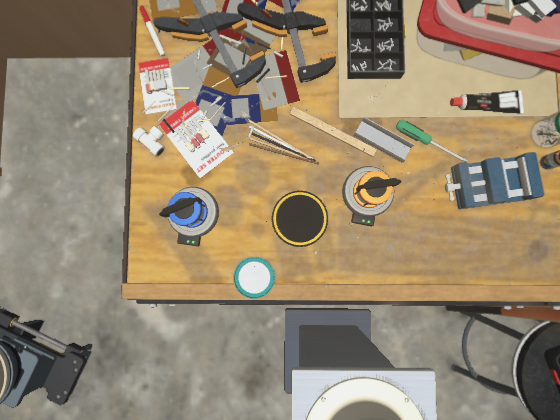

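The scene view shows the orange lantern at (347,255), the pad at (272,233) and the blue lantern at (207,150). In the top view they are at (369,190), (300,218) and (190,213). I'll zoom in on the handle next.

```bash
cat > h.py <<'E'
import cv2,numpy as np
def ray(c,uv):
    K=np.array(c["intrinsics"]);T=np.array(c["cam_to_world"]);d=np.linalg.solve(K,[uv[0],uv[1],1.])[:2];s=d.copy()
    for _ in range(20): s=d/(1+c["k1"]*(s@s))
    return T[:3,3],T[:3,:3]@np.r_[s,1]
def onz(c,uv,z):
    o,d=ray(c,uv); return (o+d*(z-o[2])/d[2])[:2]
def tri(ca,a,cb,b):
    (o,d),(p,e)=ray(ca,a),ray(cb,b); st=np.linalg.lstsq(np.c_[d,-e],p-o,rcond=None)[0]
    q,r=o+d*st[0],p+e*st[1]; return (q+r)/2,np.linalg.norm(q-r)
E
python3 - <<'E'
from h import *
from rig import arm, viewer
t=cv2.imread("pics/top0.png");s=cv2.imread("pics/scene0.png")
a=cv2.resize(t[155:235,335:415],(400,400),interpolation=cv2.INTER_CUBIC);b=cv2.resize(s[205:295,305:395],(400,400),interpolation=cv2.INTER_CUBIC)
cv2.imwrite("pics/z1.png",np.hstack([a,b]))
for n,i,z in(("top",t,.006),("scene",s,.006)):
    c=viewer.get_calibration(n);h=cv2.cvtColor(i,cv2.COLOR_BGR2HSV)
    m=cv2.inRange(h,(20,150,150),(35,255,255)); k=np.zeros_like(m)
    (x,y)=(300,218) if n=="top" else (272,233); cv2.circle(k,(x,y),36,255,-1); m&=k
    p=cv2.findNonZero(m)[:,0,:].astype(float); w=np.array([onz(c,q,z) for q in p])
    A=np.c_[2*w,np.ones(len(w))]; r=np.linalg.lstsq(A,(w**2).sum(1),rcond=None)[0]; print(n,len(w),r[:2],np.sqrt(r[2]+r[:2]@r[:2]))
E
```

```text
top 374 [0.4907645  0.14212727] 0.057963237630325036
scene 507 [0.48895371 0.14193885] 0.05789566819275757
```

View pics/z1.png

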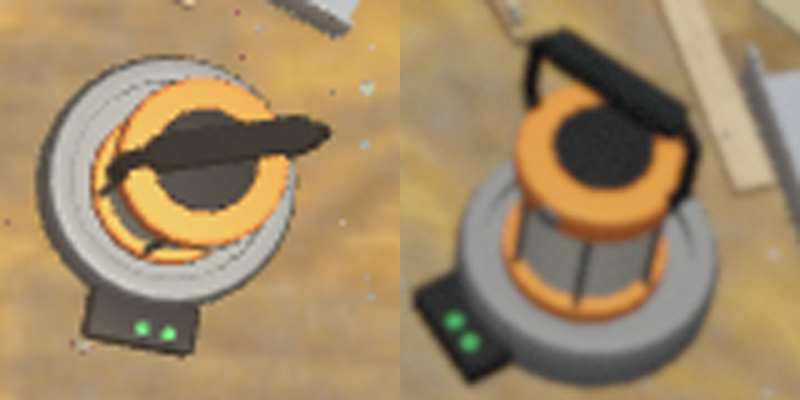

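The crop shows the orange cap ring centred at about (376,187) in the top view. The bar runs from about (360,187) to (400,182). I'll compute a rough pose, hover over the lantern and look with the wrist camera.

Run:
```python
from h import *
from rig import arm, viewer
c=viewer.get_calibration("top");s=viewer.get_calibration("scene")
T=lambda x,y:(335+x/5-.4,155+y/5-.4)
S=lambda x,y:(305+(x-400)/4.444-.4,205+y/4.444-.4)
print("cap",onz(c,T(205,162),.103),onz(s,S(603,155),.103))
a=onz(c,T(125,162),.145);b=onz(c,T(328,133),.145);print("bar",a,b,(a+b)/2,np.linalg.norm(a-b))
a2=onz(s,S(548,45),.148);b2=onz(s,S(684,115),.148);print(a2,b2,(a2+b2)/2)
d=a-b; d/=np.linalg.norm(d); print("bar dir",d)
R0=np.array(arm.current_tool_rot())
cap=(onz(c,T(205,162),.103)+onz(s,S(603,155),.103))/2
y=np.array([d[1],-d[0],0]);z=np.array([0,0,-1.])
for sg in(1,-1):
    R=np.c_[np.cross(sg*y,z),sg*y,z]; q=arm.solve_ik([*cap,.27],R); print(sg,q)
R=np.c_[np.cross(y,z),y,z]
R2=np.c_[np.cross(-y,z),-y,z]
f=lambda R:abs(np.array(arm.solve_ik([*cap,.27],R))[5])
R=min((R,R2),key=f)
arm.move_l([0.255,0.571,0.29])
arm.move_to([*cap,.29],R)
cw=viewer.get_calibration("wrist");im=viewer.snapshot("wrist");cv2.imwrite("pics/w1.png",im[:,:,::-1])
np.savez("w1.npz",R=R,cap=cap,**{k:np.array(v) for k,v in cw.items()});print(arm.current_t(),cw)
```

```text
cap [ 0.54815054 -0.01307542] [ 0.54370547 -0.01756094]
bar [0.54194533 0.02732603] [ 0.55346052 -0.05298303] [ 0.54770293 -0.0128285 ] 0.08113041417288228
[0.53839531 0.01534034] [ 0.55520282 -0.04364699] [ 0.54679907 -0.01415332]
bar dir [-0.14193426  0.98987609]
1 [-7.87234521e+00  1.77484051e+01  8.13390271e+01 -2.54444375e-14
  8.09125679e+01 -1.60321343e+01]
-1 [-7.87234521e+00  1.77484051e+01  8.13390271e+01 -2.54444375e-14
  8.09125679e+01  1.63967866e+02]
3.3083 {'intrinsics': array([[378.63195517,   0.        , 276.94863053],
       [  0.        , 378.63195517, 208.2327585 ],
       [  0.        ,   0.        ,   1.        ]]), 'k1': -0.07176752663185687, 'cam_to_world': array([[ 9.89694549e-01,  1.38867371e-01,  3.49364200e-02,
         5.36050805e-01],
       [ 1.43194622e-01, -9.59759043e-01, -2.41573754e-01,
         5.35421347e-02],
       [-1.61670285e-05,  2.44086935e-01, -9.69753354e-01,
         4.85581178e-01],
       [ 0.00000000e+00,  0.00000000e+00,  0.00000000e+00,
         1.00000000e+00]])}
```

View pics/w1.png

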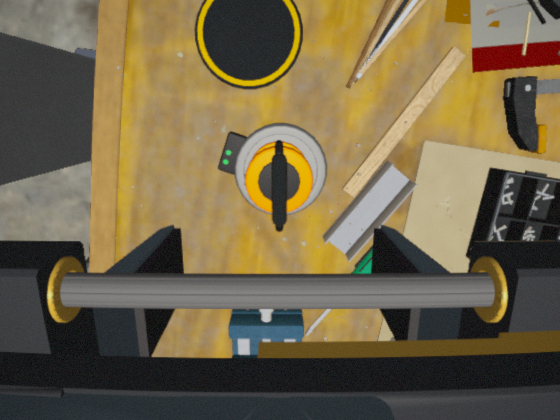

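The wrist view shows the bar vertical at column 279, rows 142 to 230, so the yaw is aligned. The next script refines the centre, grasps and lifts.

Run:
```python
from h import *
from rig import arm, viewer
w=dict(np.load("w1.npz"));R=w["R"]
a,b=onz(w,(279,143),.148),onz(w,(279,229),.148);m=(a+b)/2
print(a,b,m,np.linalg.norm(a-b),w["cap"],onz(w,(279,179),.103))
g=arm.grip_depth; z=.144-g
arm.grip(.07)
arm.move_l([*m,.2],R);arm.move_l([*m,z],R,feed=.08)
print(arm.current_force(),arm.current_ee_pos())
arm.grip(.0)
print(arm.current_width(),arm.current_grasp_force(),arm.current_force())
arm.move_l([*m,z+.06],R,feed=.06)
print(arm.current_width(),arm.current_grasp_force(),arm.current_force(),arm.current_ee_pos(),arm.current_t())
for n in("scene","top"): cv2.imwrite(f"pics/{n}1.png",viewer.snapshot(n)[:,:,::-1])
np.save("m.npy",m)
i=cv2.imread("pics/scene1.png")[150:350,200:450];cv2.imwrite("pics/z2.png",cv2.resize(i,(750,600)))
```

```text
[0.54149996 0.02849153] [ 0.55296507 -0.05004122] [ 0.54723251 -0.01077485] 0.07936524154851617 [ 0.545928   -0.01531818] [ 0.54749593 -0.01095611]
[-0.08757906  0.29653306 -0.08292349] [ 0.54759185 -0.01079786  0.12564809]
0.013124558111732947 29.997639656066895 [ 0.24166571  0.54261719 -0.29011523]
0.012893790110126795 29.996883273124695 [ 0.48793299  0.43577019 -5.57189154] [ 0.5469388  -0.01071817  0.18478201] 7.725
```

View pics/z2.png

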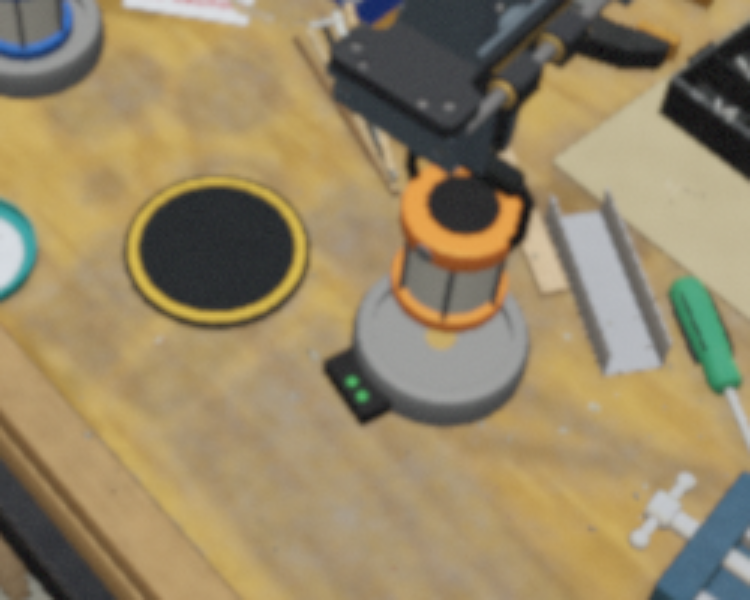

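The crop shows the lantern hanging upright in the gripper, clear of the dock. I'll carry it to the pad and lower it until the force changes.

Run:
```python
from h import *
from rig import arm, viewer
w=dict(np.load("w1.npz"));R=w["R"];p=np.array([.4899,.142]);m=np.load("m.npy")
z0=.144-arm.grip_depth-.012
arm.move_l([*m,z0+.08],R,feed=.1)
arm.move_l([*p,z0+.08],R,feed=.12)
arm.move_l([*p,z0+.012],R,feed=.08); arm.sleep(.3)
f0=arm.current_force()[2]
for k in range(18):
    z=z0+.011-k*.001; arm.move_l([*p,z],R,feed=.02); f=arm.current_force()[2]
    if f-f0>2.5: break
print(z-z0,f0,f,arm.current_t(),arm.current_grasp_force())
for n in("scene","top"): cv2.imwrite(f"pics/{n}2.png",viewer.snapshot(n)[:,:,::-1])
i=cv2.imread("pics/scene2.png")[150:300,180:380];cv2.imwrite("pics/z3.png",cv2.resize(i,(800,600)))
```

```text
-0.0010000000000000009 -3.989848962280264 15.129222537934789 14.1333 30.009183883666992
```

View pics/z3.png

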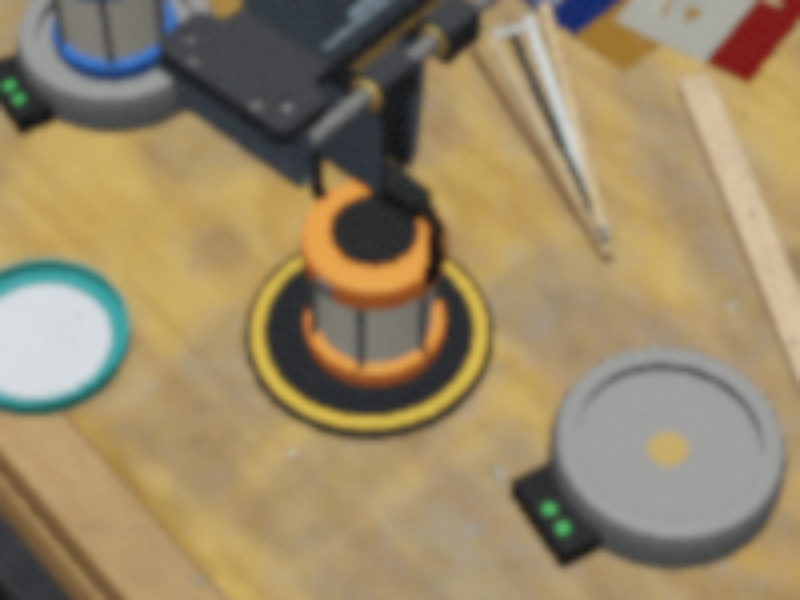

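The lantern stands upright in the middle of the pad. I'll release it, back off straight up and check.

Run:
```python
from h import *
from rig import arm, viewer
p=np.array(arm.current_ee_pos());R=dict(np.load("w1.npz"))["R"]
p[2]+=.0005;arm.move_l(p,R,feed=.02)
arm.grip(.06);arm.sleep(.3)
p[2]+=.15;arm.move_l(p,R,feed=.1)
cw=viewer.get_calibration("wrist");a=viewer.snapshot("wrist");s=viewer.snapshot("scene")
cv2.imwrite("pics/end.png",np.hstack([cv2.resize(a,(400,300)),cv2.resize(s,(400,300))])[:,:,::-1]);print(arm.current_t(),arm.current_width(),arm.current_force())
```

```text
17.375 0.05991912252427824 [-0.59391313  0.28158176  0.42643089]
```

View pics/end.png

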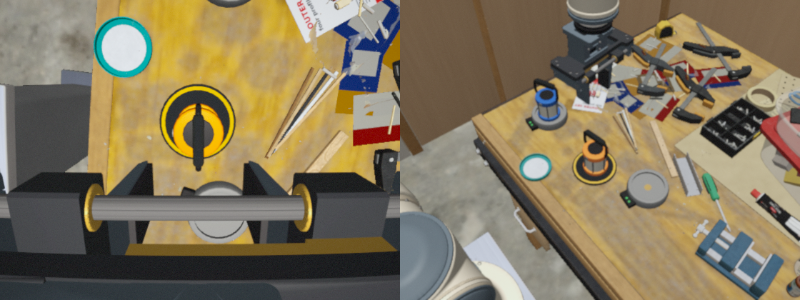

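Orange lantern is upright and central on the pad, blue is untouched on its dock, and the gripper is clear.

```bash
python3 -c "
from rig import arm, viewer
print(arm.sign_off())"
```

```text
the job is handed in; nothing more can be done
None
```

The job is handed in: the last pictures show the orange lantern upright in the middle of the pad and the blue lantern standing on its dock, with the gripper clear at about 17 s; sign-off gave no verdict.

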